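# Start the cure timer and hold a model fuselage against the jig stop

## Task

Start the cure timer on the modelling bench by pressing its keys fully down one at a time, each let up again before the next: first the large round key, then the long bar key, then the small round key. Then push the model fuselage along its jig, against the sprung plunger, until its nose meets the two steel stop posts squarely, without ramming it, and keep it pressed there while the glue sets: finish with the robot still holding the fuselage against the posts. Leave the jar, the bottle and the tape roll where they are.

Things in the scene. Friction and masses are not known exactly. Their poses are not given: they have to be found in the camera images.
- key_large (a joint): large round white key (36 mm across) on the timer; 0 = up, 0.006 m = fully down; springs back; about 1.5 N starts it, 5 N holds it fully down
- key_large_top (a point): centre of the top face of the large round key, about 58 mm above the bench when up
- key_bar (a joint): long bar-shaped white key (14 x 38 mm) on the timer; values and spring as for the large key
- key_bar_top (a point): centre of the top face of the bar key, about 58 mm above the bench when up
- key_small (a joint): small round white key (18 mm across) on the timer; values and spring as for the large key
- key_small_top (a point): centre of the top face of the small round key, about 58 mm above the bench when up
- timer: cure timer: grey plastic box fixed to the bench, 100 (x) x 235 (y) x 40 mm high, origin at the centre of its underside. Its three keys stand in a row along its y axis, 70 mm apart, in any order, each on a 4 mm black plate 46 mm square
- jig: assembly jig fixed to the bench: plywood board 300 (x) x 100 (y) x 12 mm, origin at the centre of its underside; its x axis is the level push direction, open end to plunger. Two wooden fences, 14 mm high and 12 thick, from x = -20 to +85 mm, leave a 48 mm channel (y = -24 to +24); bare board behind (x = -150 to -20). Aluminium plunger block at x = 100 to 140, 64 wide, its top 56 mm above the bench
- stop: hard stop: two steel posts at the end of the channel, each 10 mm wide and 34 mm high above the board, centred 16 mm either side of the channel's middle, one on each side of the plunger. Origin midway between their front faces, on top of the board (12 mm above the bench); x is the push direction
- plunger (a joint): steel plunger, 14 mm thick, between the posts, 30 mm above the bench; 0 = fully out (tip 18 mm in front of the posts' faces), 0.018 m when the nose of the fuselage meets the posts. It pushes back with 2 N when first touched and 6 N at the stop; rubbing of the fuselage adds up to about 4 N to the push, and past that the posts carry the rest
- plunger_tip (a point): centre of the plunger's front face
- fuselage: grey-painted model aircraft fuselage, a blunt hull 120 long (x, nose to +x) x 44 wide x 36 mm high, about 140 g, loose, lying on the jig board with its nose between the fences and its flat tail end towards the open end; a thin wooden plate at the nose, a canopy 11 mm high on top near the middle. Origin at the centre of its underside
- fuselage_centre (a point): centre of the fuselage hull, half-way up (18 mm above the jig board)
- fuselage_tail (a point): centre of the flat tail end face, where it can be pushed; 18 mm above the jig board (30 mm above the bench)
- fuselage_nose (a point): centre of the flat nose end face
- jar: lidded glass jar, 68 mm across, 85 mm high, loose bystander; origin under its centre
- bottle: small plastic bottle, 40 mm across, 110 mm high, loose bystander; origin under its centre
- tape: roll of tape lying flat, 70 mm across, 24 mm high, loose bystander; origin under its centre
There are look-alikes about, which are no part of the job. What is shaped like the fuselage but orange or red is not meant.

How it is judged:
By the outcome, as a careful person would: the job done as asked, in the order asked, and still so for the second after the job is handed in, while the arm keeps its last pose, push and grip.
It also fails if it takes over 54 s, if anything falls off the work surface, if the arm or the gripper's body presses on something with over 40 N, if the wrist force passes 120 N, or if a joint passes its speed limit or range.

## Robot

A 6-joint arm with a two-finger parallel gripper is mounted at the origin on the work surface. World frame = base frame: x ahead of the robot, y to its left, z up, the work surface at z = 0. Lengths are in m, angles in rad, forces in N, time in s.
With the tool pointing down it reaches from about 0.3 to 0.85 m from the base axis. Payload 4.2 kg.
Tool frame: the origin (TCP) lies at the very end of the fingers, on their centre line; the grasp point (between the pads) lies 19 mm behind it; z points along the fingers, x is the direction in which the jaws open and shut, and the axes are right-handed (so a half turn about z gives the same grasp; the last joint's range is limited). The gripper opens to 91 mm and grips with 3 to 60 N. Pads are 32 mm wide; open, the fingers measure 118 mm over their backs; the gripper's body (76 mm by 178 mm) begins 60 mm behind the grasp point.
Start: joints at [1.306, 0.32, 1.565, -0, 1.257, -0.02], TCP at [0.139, 0.558, 0.214] pointing down, gripper open.
Joint ranges: [-3.11, 3.11], [-0.84, 2.01], [0.21, 2.61], [-1.34, 4.49], [0.05, 2.63], [-2.56, 2.56]. Speed limits (rad/s): [2.57, 2.57, 3.14, 3.14, 3.14, 3.14].

## Interface

Orientations are given as a rotation vector (axis times angle).
In Python, from bench import * gives the robot as it stands.
- The arm moves only by the tool servo_tool, never from a script. Its argument "moves" is text: rows parted by semicolons, each of 7 numbers parted by spaces: the finger opening in cm, from 0 to 9.12, then the shift along the tool's x, y, z in cm, then the turn, a rotation vector about the tool's x, y, z in rad. In form: fingers dx dy dz wx wy wz; .... A call has 1 to 12 rows; each row is the pose to reach, as a shift and turn from the pose commanded when the call began, along the tool's axes at that moment; what a row does not reach only later rows make up. A row lasts 1/10 s, in which the tool goes at most 50 mm and 8.59 degrees, less where a joint would pass 70% of its speed; a pose out of reach is approached as far as the arm can. A call with a gripper value outside its range is refused whole. The fingers move at their own pace and stop on an object; "force" is the grip in N (left out, the last holds). Time passes only in rows, so rows that repeat a pose let the fingers close. It gives the time, the measured TCP pose, the force and the opening at its end, in the units of the state.
- get_obs(): the state, without advancing time (a new reading comes with each control period).
- grab_frame(name): name is "scene" or "top"; returns the picture (384x512x3 uint8, red, green, blue); there is no depth.
- get_calibration(name): a dict with "vertical_fov" (degrees; the focal length in pixels is half the picture's height over the tangent of half this angle, whatever the lens; pixels are square), "cx", "cy" (the principal point, pixels), "R" (3x3) and "t" (3): a world point X has camera coordinates R X + t. Camera axes: x right, y down, z forward; pixel columns grow to the right and rows downward; lengths in m; the calibration is good to about 2 mm. A picture is of the moment at which its call begins. get_calibration takes no time and is no camera call.
- job_done(): hands the job in, once; it reports no verdict.
Trained networks look in the newest picture that a camera, given by its name, has taken for a name from the list of things; names that differ only in an ending like _2 or _b are one class to them, and where a whole thing is asked for, a point or a joint stands for the part that bears it (a point fixed in the world has none). Each returns a list of dicts, best first, with "conf" (0 to 1); they miss things now and then, are a little off and sometimes report something else, mostly with a low value. They report only what shows in the picture. A call takes as long as a camera call. They do not tell look-alikes from the thing itself.
- trace(camera, name): "region" (384x512 bool, what is visible of it) and "box" ([left, top, right, bottom] in pixels, round what is visible of it).
The state is a dict: "clock": time; "q": joint angles; "qd": joint speeds; "effort": joint torques, N m; "tcp_pos": TCP position; "tool_rot": TCP orientation; "contact_force": force on the tool from outside, world axes, zero at the start; "torque": the same for the moment, N m; "width": opening from 0.0 (shut) to 1.0 (fully open).
Only numpy, scipy, OpenCV 4.12 (cv2) and the standard library are available. Lean on these libraries where they do the work, as an engineer would, in place of code of your own. Each camera call takes 0.05 s, during which the arm holds its last target.

## Working session

There is one attempt and no reset: what is moved stays moved. The work goes in short steps, Python scripts to look and compute and a tool call to move; the robot and the scene stay as the last step left them, time stands still between calls to the robot, and variables do not carry over. Pictures are saved under pics/ and viewed, and the job is handed in when it is done.

Besides the shell and the picture viewer there is one more tool, called after "Request:" as a command line: name --argument value ..., lists and objects as JSON in quotes. servo_tool: Moves the arm, as the interface text tells. Its arguments: {"type":"object","properties":{"moves":{"type":"string"},"force":{"type":"number"}},"required":["moves"]}

```bash
ls; mkdir -p pics; python3 - <<'E'
from bench import *
import cv2
print(get_obs())
for n in ("scene","top"):
    im=grab_frame(n); cv2.imwrite(f"pics/{n}0.png",im[:,:,::-1]); print(n,get_calibration(n))
E
```

```text
pics
{'clock': 0.0, 'q': array([ 1.30598984e+00,  3.20301545e-01,  1.56570816e+00,  4.28928363e-06,
        1.25740961e+00, -2.00178698e-02]), 'qd': array([ 9.04209230e-05,  1.07430810e-03,  9.61653352e-06,  4.46296797e-04,
       -8.34490920e-04, -6.81782381e-04]), 'effort': array([ 1.96137495e-03, -4.12451613e+01, -2.31972134e+01,  7.28893513e-02,
        4.58850770e-02, -1.23212476e-04]), 'tcp_pos': array([0.13922215, 0.5573486 , 0.21310345]), 'tool_rot': array([ 2.47517667e+00,  1.93293551e+00, -2.29937819e-03]), 'contact_force': array([-0.36921729,  0.03004408,  0.07226532]), 'torque': array([-0.0052826 ,  0.11128128,  0.00928434]), 'width': 0.9975140473752423}
scene {'vertical_fov': 56.76608374176289, 'cx': 252.39072343626125, 'cy': 190.50218358976613, 'R': array([[-0.72047227,  0.69340341,  0.01055513],
       [ 0.46257331,  0.49185948, -0.73763147],
       [-0.51666782, -0.5265605 , -0.67512103]]), 't': array([ 0.37576923, -0.18405169,  1.52230524])}
top {'vertical_fov': 47.7658598137768, 'cx': 255.54018964757813, 'cy': 190.1858028566982, 'R': array([[ 1.90055310e-03, -9.99997821e-01, -8.63746174e-04],
       [-9.78108332e-01, -1.67921391e-03, -2.08089575e-01],
       [ 2.08087671e-01,  1.24032262e-03, -9.78109392e-01]]), 't': array([-0.01133369,  0.51276822,  1.2348224 ])}
```

View pics/scene0.png

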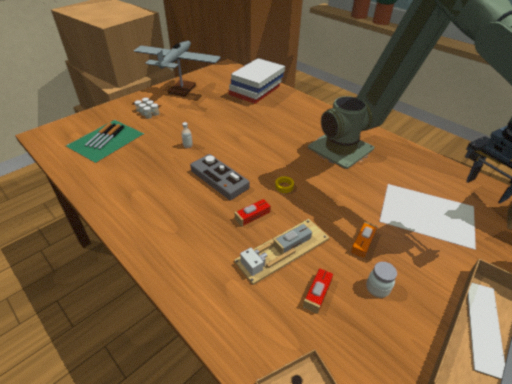

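View pics/top0.png

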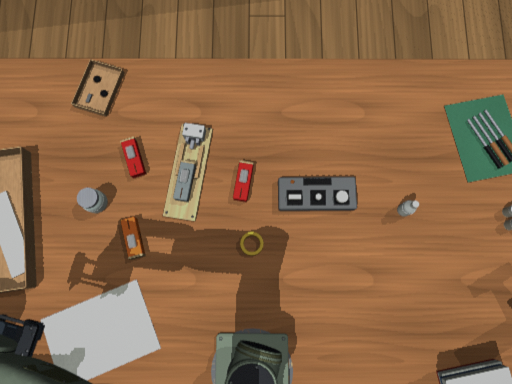

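```bash
cat > h.py <<'E'
from bench import *
import numpy as np, cv2
def K(c):
    f=192/np.tan(np.radians(c["vertical_fov"])/2); return f
def back(cam,uv,z):
    c=get_calibration(cam); f=K(c); R=np.array(c["R"]); t=np.array(c["t"])
    d=R.T@np.array([(uv[0]-c["cx"])/f,(uv[1]-c["cy"])/f,1]); o=-R.T@t
    return o+d*(z-o[2])/d[2]
def proj(cam,X):
    c=get_calibration(cam); p=np.array(c["R"])@np.array(X)+np.array(c["t"]); f=K(c)
    return np.array([f*p[0]/p[2]+c["cx"],f*p[1]/p[2]+c["cy"]])
E
python3 - <<'E'
from h import *
im=cv2.imread("pics/top0.png")
a=cv2.resize(im[115:230,155:265],None,fx=5,fy=5,interpolation=cv2.INTER_CUBIC); cv2.imwrite("pics/cj.png",a)
b=cv2.resize(im[165:225,265:370],None,fx=7,fy=7,interpolation=cv2.INTER_CUBIC); cv2.imwrite("pics/ct.png",b)
s=cv2.imread("pics/scene0.png")
cv2.imwrite("pics/cs.png",cv2.resize(s[140:290,180:340],None,fx=4,fy=4,interpolation=cv2.INTER_CUBIC)[:600])
for cam in("top","scene"):
  for n,z in(("key_large",.058),("key_bar",.058),("key_small",.058),("timer",.04),("jig",.012),("fuselage",.048),("stop",.046),("plunger",.056),("jar",.04),("bottle",.05),("tape",.012)):
    for r in trace(cam,n)[:4]:
        ys,xs=np.nonzero(r["region"]); m=(xs.mean(),ys.mean()); 
        print(cam,n,round(r["conf"],2),np.round(m,1),len(xs),np.round(back(cam,m,z),4))
E
```

```text
top key_large 0.45 [341.1 196.6] 100 [ 0.493  -0.2631  0.058 ]
top key_large 0.32 [184.2 181.5] 626 [0.5379 0.2018 0.058 ]
top key_bar 0.72 [191.7 144.2] 34 [0.654  0.1833 0.058 ]
top key_bar 0.37 [294.6 197. ] 85 [ 0.4914 -0.1256  0.058 ]
top key_small 0.5 [188.8 169.5] 2267 [0.5748 0.1893 0.058 ]
top timer 0.86 [316.4 192.3] 1928 [ 0.5097 -0.1931  0.04  ]
top jig 0.97 [188.7 169.7] 2387 [0.5863 0.197  0.012 ]
top fuselage 0.95 [132.6 157.3] 668 [0.6153 0.363  0.048 ]
top fuselage 0.87 [242.5 180.6] 646 [0.5434 0.0288 0.048 ]
top fuselage 0.66 [132.4 238.2] 720 [0.3702 0.3486 0.048 ]
top fuselage 0.61 [184.3 181.7] 593 [0.5399 0.2035 0.048 ]
top stop 0.45 [192.5 141. ] 36 [0.6683 0.183  0.046 ]
top plunger 0.63 [191.6 144.3] 31 [0.6545 0.1839 0.056 ]
top jar 0.94 [ 92.1 200. ] 619 [0.4849 0.4785 0.04  ]
top bottle 0.51 [407.6 207.9] 252 [ 0.4608 -0.4597  0.05  ]
top tape 0.66 [250.8 243.6] 202 [0.3582 0.0036 0.012 ]
scene key_large 0.45 [209.7 159.4] 64 [ 0.5042 -0.2541  0.058 ]
scene key_bar 0.46 [234.4 176.4] 35 [ 0.5023 -0.1146  0.058 ]
scene key_small 0.55 [209.8 159.4] 62 [ 0.5037 -0.254   0.058 ]
scene timer 0.84 [219.3 178.8] 1017 [ 0.5378 -0.1586  0.04  ]
scene jig 0.87 [275.9 254.6] 2035 [0.6207 0.2063 0.012 ]
scene fuselage 0.9 [292.1 238. ] 624 [0.5602 0.2149 0.048 ]
scene fuselage 0.82 [363.6 239.6] 507 [0.4061 0.3692 0.048 ]
scene fuselage 0.66 [252.  211.9] 481 [0.5729 0.0505 0.048 ]
scene fuselage 0.57 [317.2 290.9] 758 [0.6494 0.3827 0.048 ]
scene stop 0.39 [261.8 257.8] 31 [0.6791 0.2025 0.046 ]
scene plunger 0.66 [284.2 184. ] 190 [0.4001 0.0354 0.056 ]
scene jar 0.77 [381.2 279.7] 797 [0.4872 0.4813 0.04  ]
scene bottle 0.67 [186.3 136. ] 137 [ 0.4683 -0.4548  0.05  ]
scene tape 0.49 [284.7 184.4] 226 [0.361  0.0067 0.012 ]
```

View pics/cj.png

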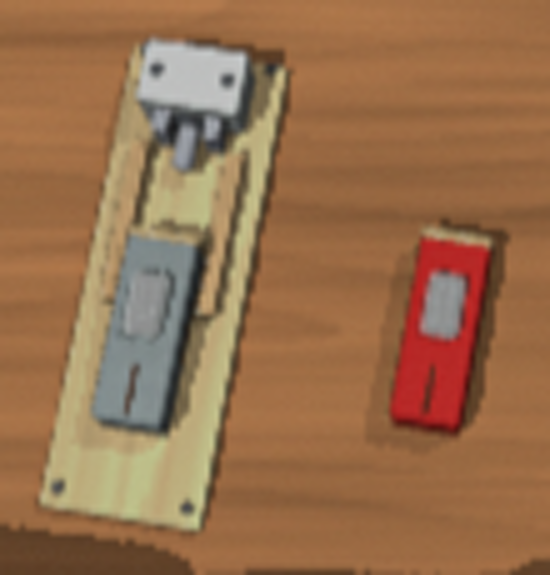

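View pics/ct.png

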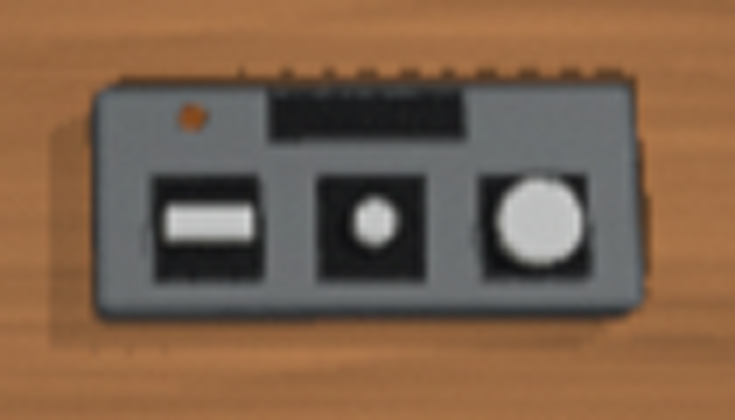

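View pics/cs.png

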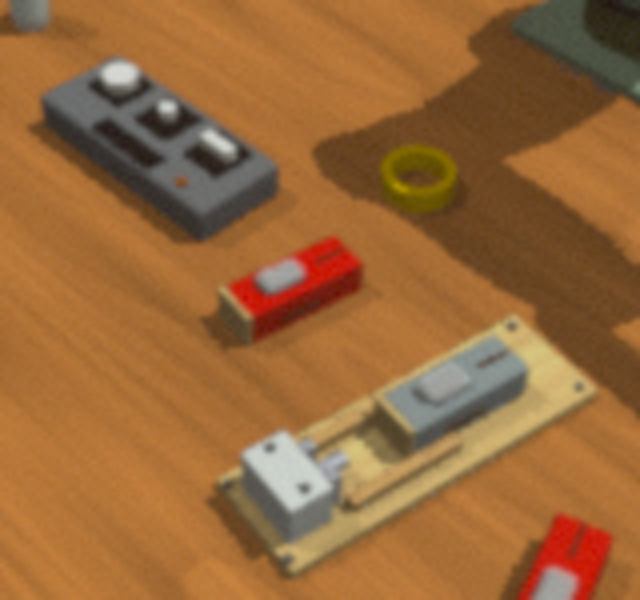

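```bash
python3 - <<'E'
from h import *
im=cv2.imread("pics/top0.png"); 
for cam,f,roi in(("top","pics/top0.png",(280,180,355,210)),("scene","pics/scene0.png",(190,150,245,190))):
    im=cv2.imread(f); x0,y0,x1,y1=roi
    m=(im.min(2)>150).astype(np.uint8); mm=np.zeros_like(m); mm[y0:y1,x0:x1]=m[y0:y1,x0:x1]
    n,l,s,c=cv2.connectedComponentsWithStats(mm)
    for i in range(1,n):
        if s[i][4]>8:print(cam,s[i],np.round(c[i],1),np.round(back(cam,c[i],.0575),4))
# jig corners, click from crop
P=lambda x,y:(155+(x+.5)/5-.5,115+(y+.5)/5-.5)
tl=back("top",P(40,507),.012); tr=back("top",P(200,529),.012); fr=back("top",P(289,66),.012)
print("jig corners",tl,tr,fr, np.linalg.norm(tl-tr),np.linalg.norm(fr-tr))
d=fr-tr; print("dir",np.degrees(np.arctan2(d[1],d[0])))
im=cv2.imread("pics/top0.png").astype(int)
r=[t for t in trace("top","fuselage") if abs(t["box"][0]+t["box"][2]-368)<30]
r=r[0]["region"].astype(np.uint8)
ct=max(cv2.findContours(r,0,1)[0],key=cv2.contourArea); print(cv2.minAreaRect(ct),cv2.boxPoints(cv2.minAreaRect(ct)))
for n,p in(("tailL",(93,413)),("tailR",(166,431)),("noseL",(129,234)),("noseR",(205,243)),("noseLwood",(135,222))):
    print(n,np.round(back("top",P(*p),.048),4))
for n,p in (("plL",(138,102)),("plR",(240,118)),("plBL",(148,40)),("plBR",(250,52))):print(n,np.round(back("top",P(*p),.056),4))
# timer top corners crop 7x
Q=lambda x,y:(265+(x+.5)/7-.5,165+(y+.5)/7-.5)
for p in((97,88),(632,85),(640,305),(97,310)):print(np.round(back("top",Q(*p),.04),4))
for p in((209,221),(375,221),(541,221)):print("key",np.round(back("top",Q(*p),.058),4))
E
```

```text
top [337 191  11  11 101] [341.8 196.1] [ 0.4947 -0.2653  0.0575]
top [289 195  12   4  48] [294.5 196.5] [ 0.4932 -0.1255  0.0575]
top [316 194   5   5  22] [318.1 196.1] [ 0.4945 -0.1953  0.0575]
scene [205 155   9   6  39] [209.4 157.8] [ 0.4983 -0.2632  0.0575]
scene [220 165   4   3  11] [221.4 166.1] [ 0.4976 -0.193   0.0575]
scene [231 172   7   6  22] [233.9 174.9] [ 0.4974 -0.1229  0.0575]
jig corners [0.44117597 0.27139363 0.012     ] [0.42790427 0.17390329 0.012     ] [0.72354946 0.12670859 0.012     ] 0.09838955682908156 0.2993884052732644
dir -9.069766588409264
((184.1509552001953, 181.52828979492188), (15.603096008300781, 39.437747955322266), 10.619654655456543) [[172.84908 199.4717 ]
 [180.11699 160.70943]
 [195.45284 163.58488]
 [188.18492 202.34715]]
tailL [0.4923 0.2346 0.048 ]
tailR [0.4815 0.1908 0.048 ]
noseL [0.6028 0.2174 0.048 ]
noseR [0.5972 0.1712 0.048 ]
noseLwood [0.6104 0.214  0.048 ]
plL [0.6841 0.2136 0.056 ]
plR [0.6739 0.1511 0.056 ]
plBL [0.7241 0.209  0.056 ]
plBR [0.7164 0.1461 0.056 ]
[ 0.5562 -0.0795  0.04  ]
[ 0.5579 -0.3107  0.04  ]
[ 0.4616 -0.3097  0.04  ]
[ 0.459  -0.0786  0.04  ]
key [ 0.4941 -0.1253  0.058 ]
key [ 0.4943 -0.1953  0.058 ]
key [ 0.4944 -0.2654  0.058 ]
```

```bash
cat >> h.py <<'E'
from scipy.spatial.transform import Rotation as Rn
def to(target,yaw_y=None):
    o=get_obs(); R=Rn.from_rotvec(o["tool_rot"]).as_matrix(); d=R.T@(np.array(target)-o["tcp_pos"])*100
    print("shift cm",np.round(d,2),"y yaw",np.degrees(np.arctan2(R[1,1],R[0,1])))
    if yaw_y is not None:
        c,s=np.cos(np.radians(yaw_y)),np.sin(np.radians(yaw_y))
        T=np.array([[-s,c,0],[c,s,0],[0,0,-1.]])  # x=y cross z
        print("rotvec",np.round(Rn.from_matrix(R.T@T).as_rotvec(),3))
E
python3 - <<'E'
from h import *
to([.45,.22,.2],-9.3); to([.496,-.2642,.1],-9.3)
E
```

```text
shift cm [-25.25  38.33   1.4 ] y yaw -14.027332028052935
rotvec [ 0.    -0.    -0.083]
shift cm [-71.11  54.53  11.39] y yaw -14.027332028052935
rotvec [ 0.    -0.    -0.083]
```

Request:
servo_tool --moves "0 -25.2 38.3 1.4 0 0 -0.083;0 -25.2 38.3 1.4 0 0 -0.083;0 -25.2 38.3 1.4 0 0 -0.083;0 -25.2 38.3 1.4 0 0 -0.083;0 -25.2 38.3 1.4 0 0 -0.083;0 -25.2 38.3 1.4 0 0 -0.083;0 -25.2 38.3 1.4 0 0 -0.083;0 -25.2 38.3 1.4 0 0 -0.083;0 -25.2 38.3 1.4 0 0 -0.083;0 -25.2 38.3 1.4 0 0 -0.083;0 -25.2 38.3 1.4 0 0 -0.083;0 -25.2 38.3 1.4 0 0 -0.083" --force 30

```text
clock: 2.45
tcp_pos: [0.4492, 0.2212, 0.1999]
tool_rot: [-2.393, -2.034, 0.0]
contact_force: [0.2, 0.7, 0.1]
width: 0.007
```

```bash
python3 - <<'E'
from h import *
o=get_obs();print(o["clock"],o["tcp_pos"],o["contact_force"],o["width"])
to([.496,-.2642,.1],-9.3)
E
```

```text
2.45 [0.449155   0.22123599 0.19991412] [0.18488234 0.67840363 0.05127405] 0.007266998958968732
shift cm [-47.16  12.44   9.96] y yaw -9.261030550274798
rotvec [-0.001 -0.001  0.001]
```

Request:
servo_tool --moves "0 -47.2 12.4 5 0 0 0;0 -47.2 12.4 5 0 0 0;0 -47.2 12.4 5 0 0 0;0 -47.2 12.4 5 0 0 0;0 -47.2 12.4 5 0 0 0;0 -47.2 12.4 5 0 0 0;0 -47.2 12.4 5 0 0 0;0 -47.2 12.4 5 0 0 0;0 -47.2 12.4 5 0 0 0;0 -47.2 12.4 5 0 0 0;0 -47.2 12.4 11 0 0 0;0 -47.2 12.4 11 0 0 0"

```text
clock: 3.65
tcp_pos: [0.4938, -0.2627, 0.0859]
tool_rot: [-2.387, -2.03, 0.004]
contact_force: [-0.7, 1.0, -0.7]
width: 0.004
```

```bash
python3 - <<'E'
from h import *
o=get_obs();print(o["clock"],o["tcp_pos"],o["contact_force"],o["width"])
to([.496,-.2642,.062],-9.3)
cv2.imwrite("pics/k1.png",cv2.resize(grab_frame("scene")[90:240,140:340,::-1],None,fx=4,fy=4))
E
```

```text
3.65 [ 0.49379201 -0.26271659  0.0858664 ] [-0.66933512  0.98028155 -0.73740803] 0.00396090000751438
shift cm [-0.12  0.26  2.38] y yaw -9.242047103271863
rotvec [-0.008 -0.004  0.001]
```

View pics/k1.png

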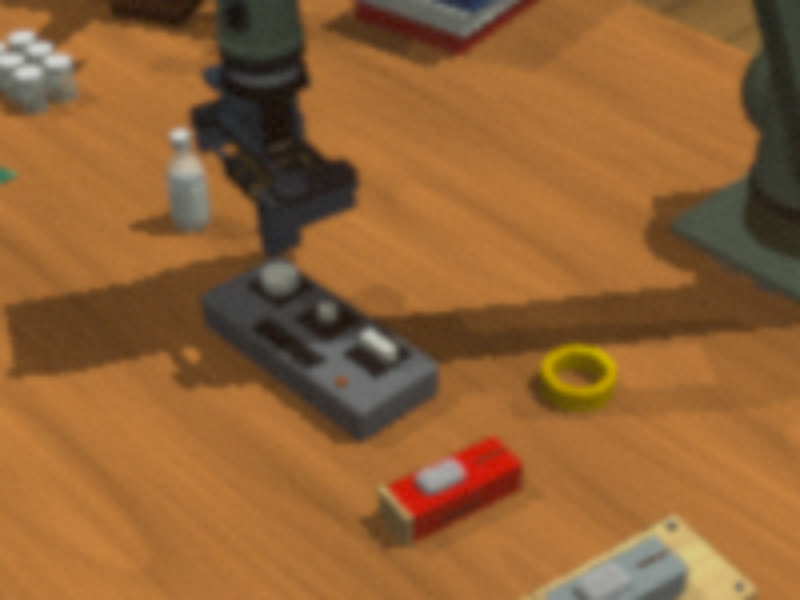

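The crop shows the closed fingers (280,245) directly above the large key (278,278). I'll lower slowly.

Request:
servo_tool --moves "0 -0.1 0.1 0 0 0 0;0 -0.1 0.1 1 0 0 0;0 -0.1 0.1 2 0 0 0;0 -0.1 0.1 2.4 0 0 0;0 -0.1 0.1 2.4 0 0 0"

```text
clock: 4.2
tcp_pos: [0.4967, -0.2659, 0.0655]
tool_rot: [-2.392, -2.034, 0.0]
contact_force: [-0.4, -0.5, -0.3]
width: 0.006
```

Request:
servo_tool --moves "0 0 0 0.5 0 0 0;0 0 0 0.8 0 0 0;0 0 0 1.1 0 0 0;0 0 0 1.3 0 0 0;0 0 0 1.4 0 0 0;0 0 0 1.4 0 0 0;0 0 0 1.4 0 0 0"

```text
clock: 4.9
tcp_pos: [0.4971, -0.2665, 0.0523]
tool_rot: [2.393, 2.034, 0.0]
contact_force: [-0.2, 0.6, 4.9]
width: 0.005
```

Near the bottom; a bit further until the force exceeds the spring's.

Request:
servo_tool --moves "0 0 0 0.1 0 0 0;0 0 0 0.2 0 0 0;0 0 0 0.2 0 0 0;0 0 0 0.2 0 0 0"

```text
clock: 5.3
tcp_pos: [0.4972, -0.2665, 0.0521]
tool_rot: [2.393, 2.034, 0.001]
contact_force: [-4.8, 1.7, 16.5]
width: 0.002
```

Request:
servo_tool --moves "0 0 0 -1 0 0 0;0 0 0 -3 0 0 0;0 0 0 -3 0 0 0"

```text
clock: 5.6
tcp_pos: [0.4985, -0.2673, 0.0818]
tool_rot: [2.39, 2.032, 0.003]
contact_force: [0.4, 0.1, -0.6]
width: 0.003
```

```bash
python3 - <<'E'
from h import *
o=get_obs();print(o["clock"],o["tcp_pos"],o["contact_force"],o["width"])
to([.4955,-.1245,.0655],-9.3)
to([.496,-.194,.0655],-9.3)
E
```

```text
5.6 [ 0.49853294 -0.26725541  0.08175468] [ 0.43293965  0.07772101 -0.55195154] 0.0032535222053232194
shift cm [14.04 -2.61  1.59] y yaw -9.268214413065422
rotvec [0.005 0.002 0.001]
shift cm [ 7.19 -1.44  1.61] y yaw -9.268214413065422
rotvec [0.005 0.002 0.001]
```

Request:
servo_tool --moves "0 14 -2.5 0 0 0 0;0 14 -2.5 0 0 0 0;0 14 -2.5 0 0 0 0;0 14 -2.5 0 0 0 0;0 14 -2.5 0 0 0 0;0 14 -2.5 0.7 0 0 0;0 14 -2.5 1.4 0 0 0;0 14 -2.5 1.4 0 0 0"

```text
clock: 6.4
tcp_pos: [0.494, -0.125, 0.0644]
tool_rot: [-2.394, -2.031, 0.002]
contact_force: [-0.1, 0.3, 0.1]
width: 0.006
```

Request:
servo_tool --moves "0 0 0 0.5 0 0 0;0 0 0 0.8 0 0 0;0 0 0 1.1 0 0 0;0 0 0 1.3 0 0 0;0 0 0 1.4 0 0 0;0 0 0 1.5 0 0 0;0 0 0 1.6 0 0 0;0 0 0 1.6 0 0 0;0 0 0 1.6 0 0 0"

```text
clock: 7.3
tcp_pos: [0.4949, -0.1247, 0.052]
tool_rot: [2.392, 2.034, -0.0]
contact_force: [-5.5, -2.2, 15.2]
width: 0.002
```

Bar key is bottomed (z 0.052, 15 N). Release, then the small key: (0.496,-0.194).

Request:
servo_tool --moves "0 0 0 -1 0 0 0;0 0 0 -3 0 0 0;0 0 0 -3 0 0 0;0 -6.9 1 -3 0 0 0;0 -6.9 1 -3 0 0 0;0 -6.9 1 -3 0 0 0;0 -6.9 1 -3 0 0 0;0 -6.9 1 -2.3 0 0 0;0 -6.9 1 -1.6 0 0 0;0 -6.9 1 -1.6 0 0 0"

```text
clock: 8.3
tcp_pos: [0.4927, -0.1927, 0.0645]
tool_rot: [-2.39, -2.034, 0.002]
contact_force: [0.6, -0.0, 0.0]
width: 0.004
```

Request:
servo_tool --moves "0 0 0 0.5 0 0 0;0 0 0 0.8 0 0 0;0 0 0 1.1 0 0 0;0 0 0 1.3 0 0 0;0 0 0 1.4 0 0 0;0 0 0 1.5 0 0 0;0 0 0 1.6 0 0 0;0 0 0 1.6 0 0 0;0 0 0 1.6 0 0 0"

```text
clock: 9.2
tcp_pos: [0.4938, -0.1936, 0.052]
tool_rot: [2.394, 2.034, 0.002]
contact_force: [-3.6, 3.9, 17.2]
width: 0.001
```

Request:
servo_tool --moves "0 0 0 -1 0 0 0;0 0 0 -4 0 0 0;0 0 0 -7 0 0 0;0 0 0 -7 0 0 0"

```text
clock: 9.6
tcp_pos: [0.4964, -0.1954, 0.1237]
tool_rot: [2.387, 2.029, 0.006]
contact_force: [0.4, -0.2, -0.7]
width: 0.006
```

```bash
python3 - <<'E'
from h import *
o=get_obs();print(o["clock"],o["tcp_pos"],o["contact_force"],o["width"])
to([.446,.2215,.12],-9.3)
E
```

```text
9.6 [ 0.49635088 -0.19538715  0.12370923] [ 0.36545357 -0.22771941 -0.69001864] 0.005954079783757941
shift cm [ 40.34 -11.68   0.17] y yaw -9.262947509094584
rotvec [0.009 0.003 0.001]
```

Request:
servo_tool --moves "0 40.3 -11.5 0 0 0 0;0 40.3 -11.5 0 0 0 0;0 40.3 -11.5 0 0 0 0;0 40.3 -11.5 0 0 0 0;0 40.3 -11.5 0 0 0 0;0 40.3 -11.5 0 0 0 0;0 40.3 -11.5 0 0 0 0;0 40.3 -11.5 0 0 0 0;0 40.3 -11.5 0 0 0 0;0 40.3 -11.5 0 0 0 0;0 40.3 -11.5 0 0 0 0;0 40.3 -11.5 0 0 0 0"

```text
clock: 10.8
tcp_pos: [0.445, 0.2211, 0.1195]
tool_rot: [2.395, 2.033, -0.002]
contact_force: [-0.0, 0.2, 0.0]
width: 0.008
```

```bash
python3 - <<'E'
from h import *
o=get_obs();print(o["clock"],o["tcp_pos"],o["contact_force"],o["width"])
to([.446,.2215,.022],-9.3)
a=grab_frame("scene"); b=grab_frame("top")
cv2.imwrite("pics/s2.png",cv2.resize(a[140:290,200:400,::-1],None,fx=4,fy=4,interpolation=2))
cv2.imwrite("pics/t2.png",cv2.resize(b[115:230,155:265,::-1],None,fx=5,fy=5,interpolation=2))
E
```

```text
10.8 [0.44500084 0.22106074 0.11949229] [-0.03277957  0.2391212   0.03833822] 0.007657148227390759
shift cm [0.07 0.1  9.75] y yaw -9.335184843625973
rotvec [-0.001  0.001 -0.001]
```

View pics/s2.png

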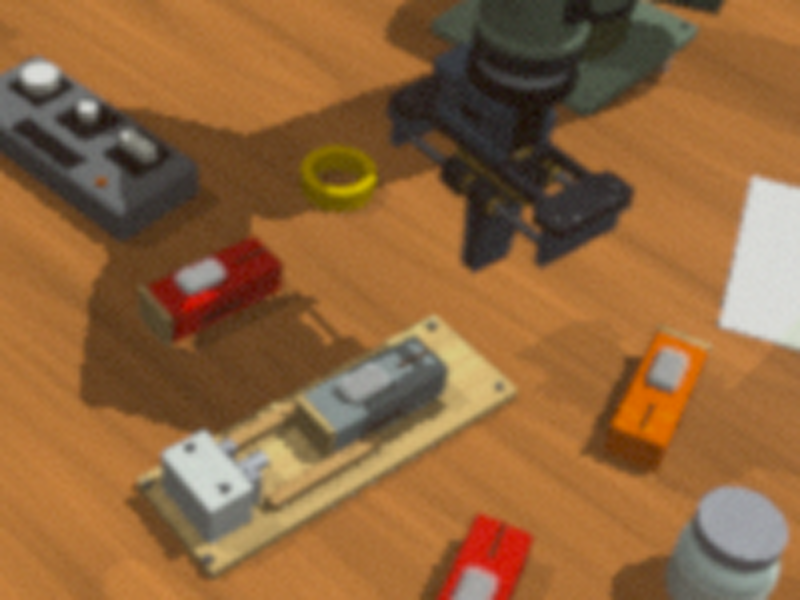

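View pics/t2.png

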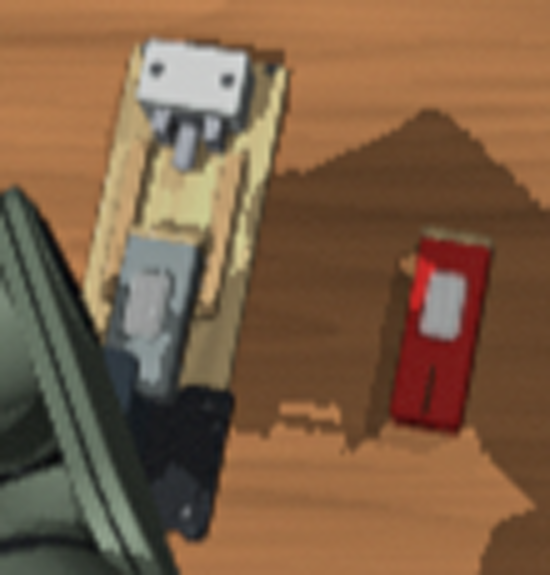

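```bash
python3 - <<'E'
from h import *
p=proj("scene",[.445,.2211,.1195]); print((p-[200,140])*4, get_obs()["width"])
for y in (-.15,.15):
  for z in(.12,.2): print(y,z,(proj("scene",[.445+.16*y,.2211+.98*y,z])-[200,140])*4)
E
```

```text
[481.73881089 257.02817954] 0.0050747018766883105
-0.15 0.12 [359.64749899 152.36694585]
-0.15 0.2 [367.87769553  75.81729302]
0.15 0.12 [625.84425889 379.38510534]
0.15 0.2 [650.74441986 301.2712025 ]
```

Request:
servo_tool --moves "0 0 0 4 0 0 0;0 0 0 7 0 0 0;0 0 0 9 0 0 0;0 0 0 9.6 0 0 0;0 0 0 9.6 0 0 0;0 0 0 9.6 0 0 0"

```text
clock: 11.5
tcp_pos: [0.4461, 0.2224, 0.0249]
tool_rot: [2.394, 2.034, 0.003]
contact_force: [-0.6, 0.9, -0.2]
width: 0.006
```

```bash
python3 - <<'E'
from h import *
o=get_obs();print(o["clock"],o["tcp_pos"],o["contact_force"],o["width"])
to([.446,.2215,.022],-9.3)
a=grab_frame("scene")
cv2.imwrite("pics/s3.png",cv2.resize(a[190:290,220:340,::-1],None,fx=6,fy=6,interpolation=2))
E
```

```text
11.5 [0.44605056 0.22237699 0.024884  ] [-0.6084974   0.87093413 -0.19345455] 0.006326786747388157
shift cm [-0.09  0.01  0.29] y yaw -9.3104119198783
rotvec [ 0.002 -0.001 -0.   ]
```

View pics/s3.png

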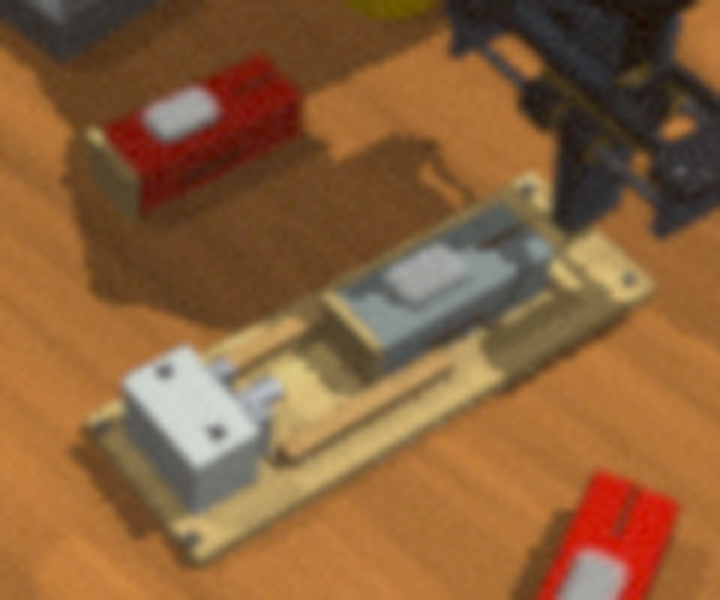

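Request:
servo_tool --moves "0 0 0.3 0 0 0 0;0 0 0.6 0 0 0 0;0 0 0.9 0 0 0 0;0 0 1.2 0 0 0 0;0 0 1.5 0 0 0 0;0 0 1.8 0 0 0 0;0 0 2.1 0 0 0 0;0 0 2.4 0 0 0 0;0 0 2.7 0 0 0 0;0 0 3.0 0 0 0 0;0 0 3.2 0 0 0 0;0 0 3.2 0 0 0 0"

```text
clock: 12.75
tcp_pos: [0.4771, 0.2172, 0.0239]
tool_rot: [2.394, 2.034, 0.001]
contact_force: [-0.1, -0.8, -0.0]
width: 0.006
```

```bash
python3 - <<'E'
from h import *
o=get_obs();print(o["clock"],o["tcp_pos"],o["contact_force"],o["width"])
a=grab_frame("scene");b=grab_frame("top")
cv2.imwrite("pics/s4.png",cv2.resize(a[190:290,220:340,::-1],None,fx=6,fy=6,interpolation=2))
cv2.imwrite("pics/t4.png",cv2.resize(b[115:230,155:265,::-1],None,fx=5,fy=5,interpolation=2))
E
```

```text
12.75 [0.47706742 0.21718763 0.02392242] [-0.14232827 -0.76034976 -0.03435636] 0.00625074651707289
```

View pics/s4.png

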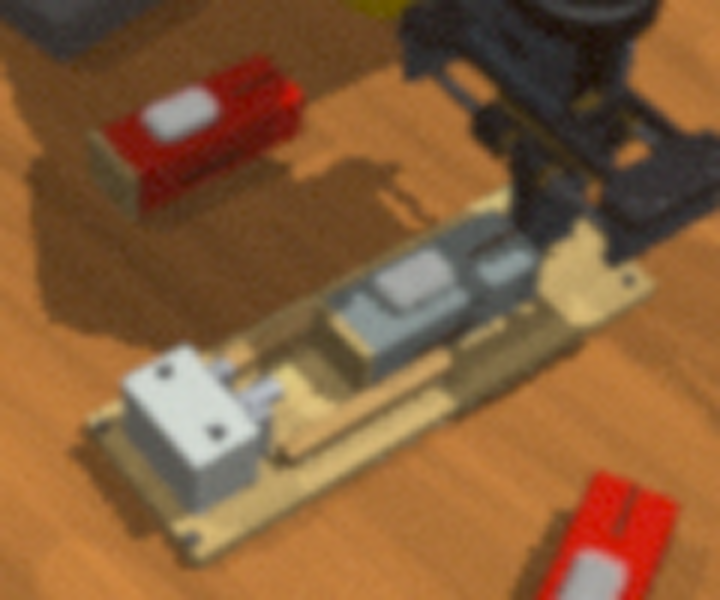

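View pics/t4.png

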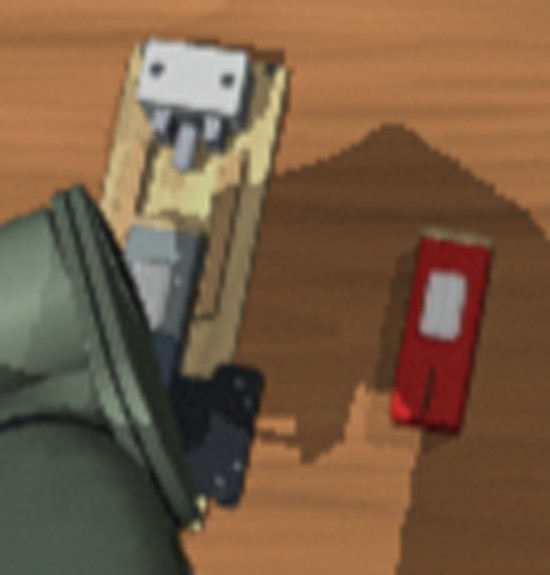

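```bash
python3 - <<'E'
from h import *
P=lambda x,y:(155+(x+.5)/5-.5,115+(y+.5)/5-.5)
u=np.array([np.cos(np.radians(-9.3)),np.sin(np.radians(-9.3))]); t=np.array([.4771,.2172])
def s(p,z): q=back("top",P(*p),z)[:2]-t; return np.round([q@u*1000,(q@[-u[1],u[0]])*1000],1)
print("plungertip",s((183,168),.037),"postL",s((160,136),.046),"postR",s((212,143),.046),"nose L",s((132,222),.048),"noseR",s((205,232),.048), "block front mid",s((189,110),.056))
E
```

```text
plungertip [173.5  -1.4] postL [188.7  14.6] postR [189.5 -17.7] nose L [131.7  20.2] noseR [132.8 -24.7] block front mid [204.9  -1.8]
```

Request:
servo_tool --moves "0 0 0.2 0 0 0 0;0 0 0.4 0 0 0 0;0 0 0.7 0 0 0 0;0 0 1.0 0 0 0 0;0 0 1.3 0 0 0 0;0 0 1.6 0 0 0 0;0 0 1.9 0 0 0 0;0 0 2.2 0 0 0 0;0 0 2.5 0 0 0 0;0 0 2.8 0 0 0 0;0 0 3.0 0 0 0 0;0 0 3.1 0 0 0 0"

```text
clock: 14.05
tcp_pos: [0.5075, 0.2122, 0.024]
tool_rot: [-2.394, -2.034, -0.0]
contact_force: [-0.9, 0.3, 0.1]
width: 0.009
```

```bash
python3 - <<'E'
from h import *
o=get_obs();print(o["clock"],o["tcp_pos"],o["contact_force"],o["width"])
a=grab_frame("scene");b=grab_frame("top")
cv2.imwrite("pics/s5.png",cv2.resize(a[190:290,220:340,::-1],None,fx=6,fy=6,interpolation=2))
cv2.imwrite("pics/t5.png",cv2.resize(b[115:230,155:265,::-1],None,fx=5,fy=5,interpolation=2))
E
```

```text
14.05 [0.50745977 0.21220562 0.02395125] [-0.94436696  0.2773346   0.06953155] 0.00875063322275905
```

View pics/s5.png

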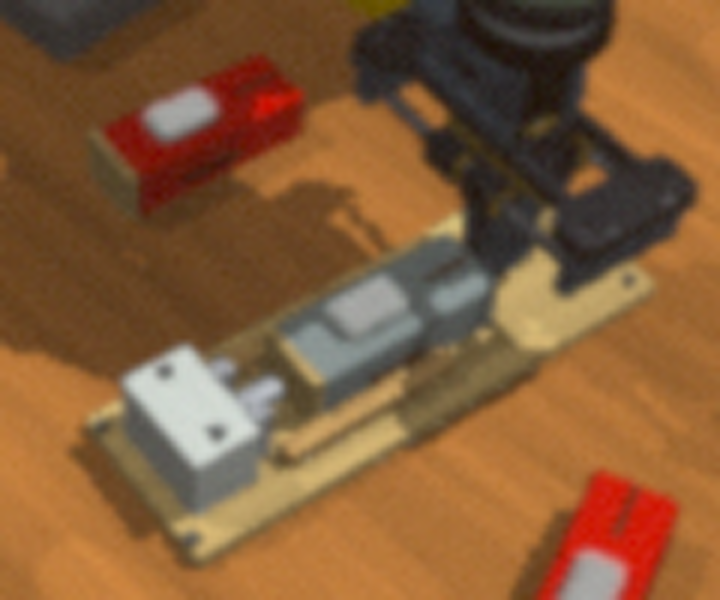

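View pics/t5.png

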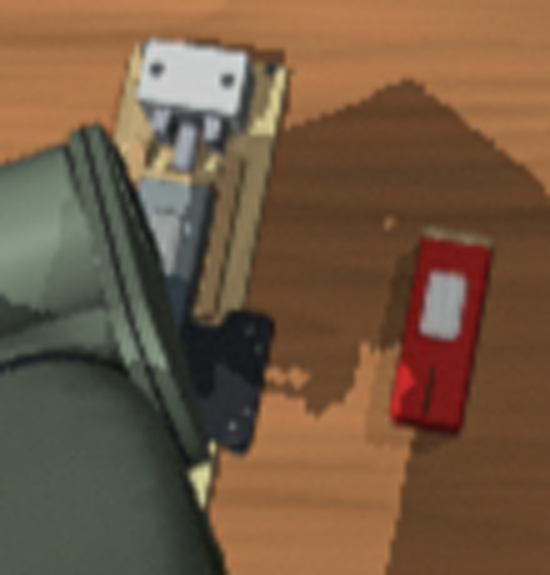

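Fuselage runs straight in the channel, nose near the plunger. Now slowly, about 10 mm/s.

Request:
servo_tool --moves "0 0 0.1 0 0 0 0;0 0 0.2 0 0 0 0;0 0 0.3 0 0 0 0;0 0 0.4 0 0 0 0;0 0 0.5 0 0 0 0;0 0 0.6 0 0 0 0;0 0 0.7 0 0 0 0;0 0 0.8 0 0 0 0;0 0 0.9 0 0 0 0;0 0 1.0 0 0 0 0;0 0 1.1 0 0 0 0;0 0 1.2 0 0 0 0"

```text
clock: 15.35
tcp_pos: [0.5175, 0.2102, 0.0239]
tool_rot: [-2.392, -2.033, 0.004]
contact_force: [-5.3, 0.6, 4.6]
width: 0.001
```

Request:
servo_tool --moves "0 0 0.1 0 0 0 0;0 0 0.2 0 0 0 0;0 0 0.3 0 0 0 0;0 0 0.4 0 0 0 0;0 0 0.5 0 0 0 0;0 0 0.6 0 0 0 0;0 0 0.6 0 0 0 0"

```text
clock: 16.05
tcp_pos: [0.5227, 0.2092, 0.0239]
tool_rot: [-2.392, -2.033, 0.006]
contact_force: [-8.6, 1.6, 6.7]
width: 0.006
```

Request:
servo_tool --moves "0 0 0.1 0 0 0 0;0 0 0.2 0 0 0 0;0 0 0.3 0 0 0 0;0 0 0.3 0 0 0 0"

```text
clock: 16.45
tcp_pos: [0.5252, 0.2087, 0.0239]
tool_rot: [-2.392, -2.032, 0.008]
contact_force: [-8.7, 0.4, 6.9]
width: 0.006
```

```bash
python3 - <<'E'
from h import *
o=get_obs();print(o["clock"],o["tcp_pos"],o["contact_force"],o["torque"])
a=grab_frame("scene");b=grab_frame("top")
cv2.imwrite("pics/s6.png",cv2.resize(a[190:290,220:340,::-1],None,fx=6,fy=6,interpolation=2))
cv2.imwrite("pics/t6.png",cv2.resize(b[115:230,155:265,::-1],None,fx=5,fy=5,interpolation=2))
E
```

```text
16.45 [0.52518349 0.20868918 0.02393456] [-8.74697927  0.38709186  6.94115885] [0.27055822 1.40834945 0.04517885]
```

View pics/s6.png

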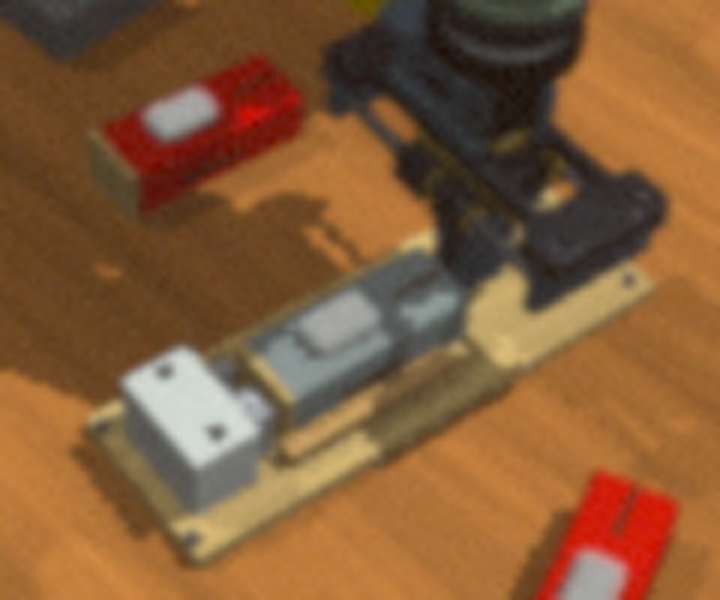

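View pics/t6.png

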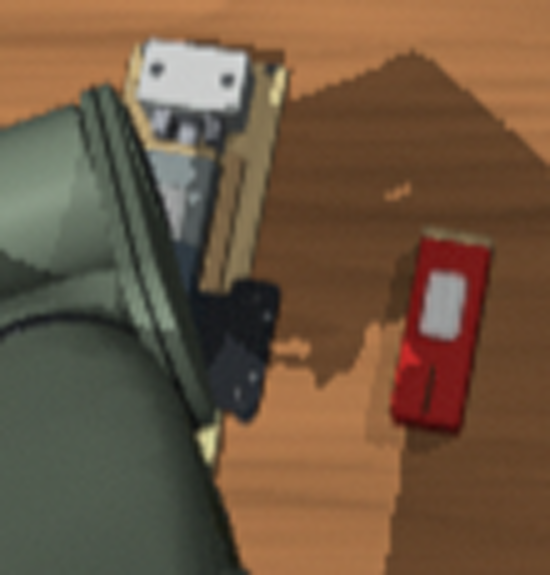

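Tip still square, nose about 6 mm from the posts. Creeping on.

Request:
servo_tool --moves "0 0 0.05 0 0 0 0;0 0 0.1 0 0 0 0;0 0 0.15 0 0 0 0;0 0 0.2 0 0 0 0;0 0 0.25 0 0 0 0;0 0 0.3 0 0 0 0;0 0 0.3 0 0 0 0"

```text
clock: 17.25
tcp_pos: [0.5275, 0.2082, 0.0239]
tool_rot: [-2.391, -2.032, 0.009]
contact_force: [-11.0, 1.7, 8.5]
width: 0.004
```

Request:
servo_tool --moves "0 0 0.05 0 0 0 0;0 0 0.1 0 0 0 0;0 0 0.15 0 0 0 0;0 0 0.2 0 0 0 0;0 0 0.2 0 0 0 0"

```text
clock: 17.75
tcp_pos: [0.5292, 0.2079, 0.0239]
tool_rot: [-2.391, -2.031, 0.01]
contact_force: [-10.9, 2.1, 8.2]
width: 0.003
```

Request:
servo_tool --moves "0 0 0.05 0 0 0 0;0 0 0.1 0 0 0 0;0 0 0.15 0 0 0 0;0 0 0.2 0 0 0 0;0 0 0.2 0 0 0 0"

```text
clock: 18.25
tcp_pos: [0.5308, 0.2076, 0.024]
tool_rot: [-2.391, -2.031, 0.011]
contact_force: [-11.1, 2.2, 9.9]
width: 0.008
```

Request:
servo_tool --moves "0 0 0.05 0 0 0 0;0 0 0.1 0 0 0 0;0 0 0.1 0 0 0 0"

```text
clock: 18.55
tcp_pos: [0.5316, 0.2074, 0.0239]
tool_rot: [-2.39, -2.031, 0.011]
contact_force: [-11.1, 1.9, 10.8]
width: 0.004
```

Request:
servo_tool --moves "0 0 0.05 0 0 0 0;0 0 0.1 0 0 0 0;0 0 0.1 0 0 0 0"

```text
clock: 18.85
tcp_pos: [0.532, 0.2074, 0.024]
tool_rot: [-2.39, -2.03, 0.013]
contact_force: [-13.4, 2.3, 10.6]
width: 0.007
```

```bash
python3 - <<'E'
from h import *
o=get_obs();print(o["clock"],o["tcp_pos"],o["contact_force"],o["torque"])
a=grab_frame("scene");b=grab_frame("top")
cv2.imwrite("pics/s7.png",cv2.resize(a[210:280,230:320,::-1],None,fx=8,fy=8,interpolation=2))
cv2.imwrite("pics/t7.png",cv2.resize(b[115:215,165:235,::-1],None,fx=6,fy=6,interpolation=2))
E
```

```text
18.85 [0.53198585 0.20739185 0.02400295] [-13.41973564   2.29699945  10.59877392] [0.50864856 2.13852112 0.05385897]
```

View pics/s7.png

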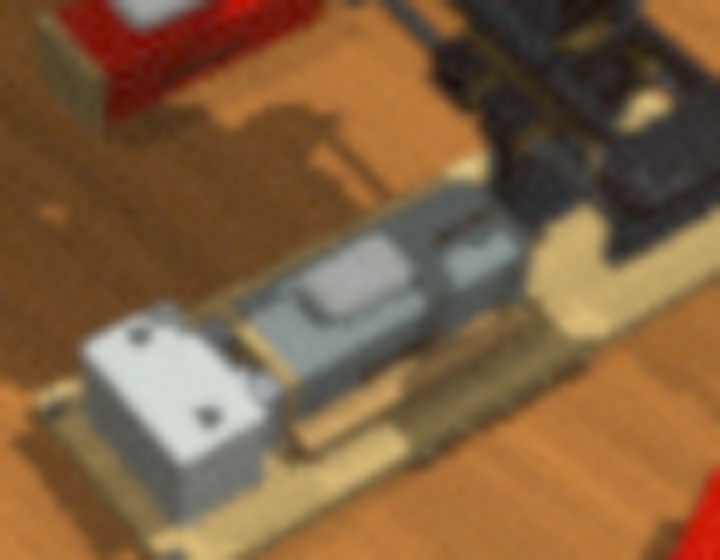

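View pics/t7.png

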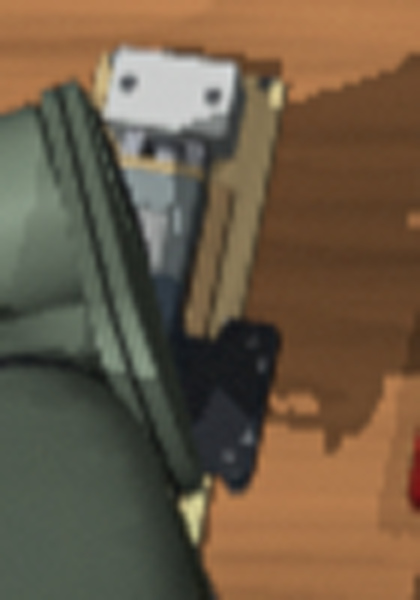

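Request:
servo_tool --moves "0 0 0.05 0 0 0 0;0 0 0.1 0 0 0 0;0 0 0.1 0 0 0 0;0 0 0.1 0 0 0 0"

```text
clock: 19.35
tcp_pos: [0.532, 0.2074, 0.024]
tool_rot: [-2.389, -2.029, 0.015]
contact_force: [-16.7, 3.9, 12.8]
width: 0.005
```

Request:
servo_tool --moves "0 0 0.05 0 0 0 0;0 0 0.05 0 0 0 0;0 0 0.05 0 0 0 0;0 0 0.05 0 0 0 0;0 0 0.05 0 0 0 0;0 0 0.05 0 0 0 0;0 0 0.05 0 0 0 0;0 0 0.05 0 0 0 0"

```text
clock: 20.15
tcp_pos: [0.532, 0.2074, 0.024]
tool_rot: [-2.389, -2.028, 0.016]
contact_force: [-17.4, 4.7, 13.4]
width: 0.007
```

```bash
python3 - <<'E'
from h import *
o=get_obs();print(o["clock"],o["tcp_pos"],o["contact_force"],np.abs(o["qd"]).max())
a=grab_frame("scene");b=grab_frame("top")
s=np.vstack([cv2.resize(a[140:280,180:320,::-1],None,fx=4,fy=4,interpolation=2)]);cv2.imwrite("pics/s8.png",s)
cv2.imwrite("pics/t8.png",cv2.resize(b[110:220,70:420,::-1],None,fx=2.2,fy=2.2,interpolation=2))
E
```

```text
20.15 [0.53197097 0.20742185 0.02399371] [-17.43049554   4.66846909  13.36746029] 0.0008647477825436648
```

View pics/s8.png

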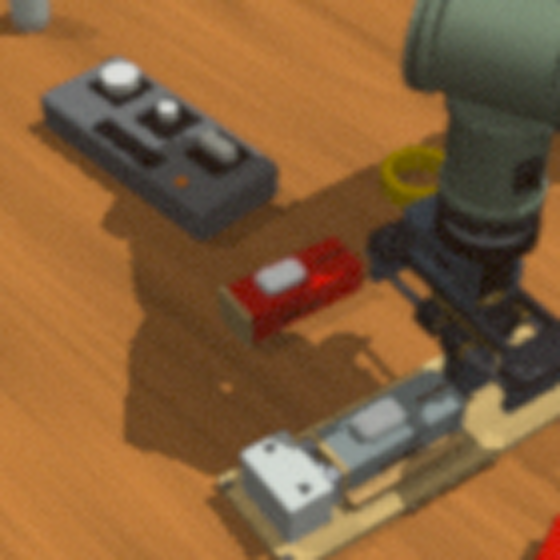

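View pics/t8.png

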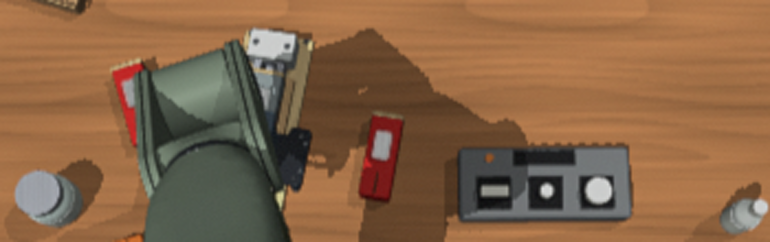

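```bash
python3 - <<'E'
from h import *
print(job_done()); o=get_obs();print(o["clock"],o["tcp_pos"],o["contact_force"])
E
```

```text
the job is handed in; nothing more can be done
None
the job is handed in; nothing more can be done
```

The keys are pressed and the fuselage is held against the posts. I handed the job in at about 20 s, with the arm still pushing.

- **Keys:** I pressed the large, bar and small keys in that order, letting each up before the next. Each stopped at about z = 0.052 m with 15–17 N measured, well above the 5 N that holds a key down.
- **Fuselage:** I pushed the grey one on the jig, not the red or orange look-alikes, with closed fingers on its tail. Speed was about 10 mm/s against the plunger, then 5 mm/s near the posts. The fingers stopped at x = 0.532 m, matching the distance I had measured to the posts. More push then raised the force to about 18 N without further movement.
- **Squareness:** the last pictures show the fuselage straight in the channel with no visible gap at the nose. This is a visual judgement only, because the arm hid part of the nose from the top camera.
- **Bystanders:** I never steered near the jar, bottle or tape. The last views show them upright in place, though part of the tape is hidden by the arm.
- **Off from expected:** the fingers also felt about 13 N upward, probably friction at the tail as the arm gave slightly. It was steady, and I left it alone rather than risk lifting the tail.

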